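# Shelve a parts delivery on a full stock tray

## Task

Make room on the crowded stock tray and put the delivery away: first move the spray can that was left among the stock over to the free half of the caddy, then set the oil filter and after it the cardboard carton from the receiving sheet in free places on the stock tray. Set all three down gently, upright as they stand now, flat on the floor of the tray or caddy and clear of their neighbours, and do not shift any of the stock or the jar in the caddy.

Things in the scene. Friction and masses are not known exactly. Their poses are not given: they have to be found in the camera images.
- tray_in (a point): Stock tray: fixed, shallow dark steel tray with a thin rim, 280 mm (its x) by 440 mm (its y) outside, walls 5 mm thick, rim 12 mm above its inner floor. The point is the centre of the inner floor, 5 mm above the bench; x and y run along its sides, z up. Six stock parts and the spray can stand on it in two uneven rows (along y) of four places, one place empty.
- caddy_in (a point): Caddy: fixed open aluminium box, 220 mm (its x) by 130 mm (its y) outside, 35 mm high, walls and floor 4 mm thick, on the bench to one side of the stock tray (left or right), with a jar in one half. The point is the centre of its inner floor, 4 mm above the bench; x and y along its sides, z up.
- sheet_top (a point): Receiving sheet: fixed flat piece of cardboard, 250 mm (x) by 140 mm (y), 4 mm thick, on the other side of the stock tray; the delivered filter and carton stand on it. The point is the centre of its top face.
- can_mid (a point): Spray can: loose, upright, bare aluminium cylinder 54 mm in diameter to a height of 112 mm, then a shoulder and a white cap 45 mm in diameter; 150 mm high in all, the tallest thing on the stock tray; 0.2 to 0.4 kg. The point is its centre, 75 mm above its foot; z is its axis, up.
- filter_mid (a point): Delivered oil filter: loose, upright, plain white metal cylinder 62 mm in diameter between 7 and 70 mm above its foot, a narrower fluted domed top above that, 90 mm high; 0.3 to 0.52 kg; on the receiving sheet. The point is its centre, 45 mm above its foot; z is its axis, up.
- carton_mid (a point): Delivered carton: loose, plain brown cardboard box, rigid, 110 mm long (its x), 50 mm wide (its y), 75 mm high (z, up); 0.26 to 0.46 kg; on the receiving sheet. The point is its centre, 37.5 mm above its underside.
- box_low_mid (a point): White stock box with a blue band, 85 (x) by 60 (y) by 70 mm high, on the stock tray. Loose stock: leave it where it is. The point is its centre, half-way up, 35 mm above the tray's floor.
- box_tall_mid (a point): Blue stock box, 62 (x) by 62 (y) by 85 mm high, on the stock tray. Loose stock: leave it where it is. The point is its centre, half-way up, 42.5 mm above the tray's floor.
- box_flat_mid (a point): Red stock box, 90 (x) by 66 (y) by 45 mm high, on the stock tray. Loose stock: leave it where it is. The point is its centre, half-way up, 22.5 mm above the tray's floor.
- boot_mid (a point): Ribbed black rubber drive-shaft boot, a cone 72 mm in diameter at the foot, 32 mm at the top, 80 mm high, on the stock tray. Loose stock: leave it where it is. The point is its centre, half-way up, 40 mm above the tray's floor.
- bearing_mid (a point): Steel bearing lying flat, 70 mm in diameter, 40 mm high with its hub, on the stock tray. Loose stock: leave it where it is. The point is its centre, half-way up of its outer ring, 18 mm above the tray's floor.
- tub_mid (a point): Black tub with a yellow band, 70 mm in diameter, 78 mm high, on the stock tray. Loose stock: leave it where it is. The point is its centre, half-way up, 39 mm above the tray's floor.
- jar_mid (a point): Amber jar with a black cap, 60 mm in diameter, 85 mm high, loose in one half of the caddy (the other half is free): leave it where it is. The point is its centre, 42.5 mm above the caddy's floor.
Not all that is in view belongs to the job. Several things look just like the part that bears can_mid: the one meant starts farthest from the robot's base.

How it is judged:
By the outcome, as a careful person would: the job done as asked, in the order asked, and still so for the second after the job is handed in, with the robot touching nothing.
It also fails if it takes over 64 s, if anything falls off the work surface, if the arm or the gripper's body presses on something with over 40 N, if the wrist force passes 120 N, or if a joint passes its speed limit or range.

## Robot

A 7-joint arm with a two-finger parallel gripper is mounted at the origin on the work surface. World frame = base frame: x ahead of the robot, y to its left, z up, the work surface at z = 0. Lengths are in m, angles in rad, forces in N, time in s.
With the tool pointing down it reaches from about 0.4 to 0.9 m from the base axis. Payload 5.5 kg.
Tool frame: the origin (TCP) lies midway between the tips of the shut fingers; the grasp point (between the pads) lies 19 mm behind it (arm.grip_point_offset is the distance from the TCP to the grasp point, in m); z points along the fingers, y is the line along which they close (so a half turn about z gives the same grasp; the last joint's range is limited). The gripper opens to 85 mm and grips with 20 to 120 N. Pads are 22 mm wide; open, the fingers measure 114 mm over their backs; the gripper's body (76 mm by 85 mm) begins 54 mm behind the grasp point. The pads swing forward as they close: fully open they stand 13 mm farther back than shut.
Start: joints at [-0.906, 0.501, -0.427, 1.55, 0.221, 1.138, -0.21], TCP at [0.254, 0.598, 0.231] pointing down, gripper open.
Joint ranges: [-2.88, 2.88], [-0.31, 2.03], [-1.54, 1.56], [0.2, 2.42], [-1.41, 4.55], [0.19, 2.02], [-2.57, 2.57]. Speed limits (rad/s): [2.57, 2.57, 3.14, 3.14, 3.14, 3.14, 3.14].

## Interface

Orientations are given as a unit quaternion [x, y, z, w].
In Python, from plant import arm, viewer, ticket, finder gives the robot as it stands.
- The arm moves only by the tool servo_tool, never from a script. Its arguments are lists of equal length, an entry for each row: "offset": the shift along the world's x, y, z each as a share of 0.1 m, from -1 to 1, a list of three; "dr": the turn, a rotation vector about the world's x, y, z each as a share of 45 degrees, from -1 to 1, a list of three. In form: {"offset": [[tx, ty, tz], ...], "dr": [[ax, ay, az], ...]}. A call has 1 to 20 rows; each row is the pose to reach, as a shift and turn from the pose commanded when the call began; what a row does not reach only later rows make up. A row lasts 1/10 s, in which the tool goes at most 50 mm and 8.59 degrees, less where a joint would pass 70% of its speed; a pose out of reach is approached as far as the arm can. A call with a number of a shift or a turn outside -1 to 1 is refused whole. A call with a gripper value outside its range is refused whole. "grip" is the closure in counts, from 0 (fully open) to 255 (shut), set as the call begins (left out, the last holds). The fingers move at their own pace and stop on an object; "squeeze" is the grip in N (left out, the last holds). Time passes only in rows, so rows that repeat a pose let the fingers close. It gives the time, the measured TCP pose, the force, the opening and the grip force at its end, in the units of the state.
- arm.observe(): the state, without advancing time (a new reading comes with each control period).
- viewer.read_camera(name): name is "scene" or "side" or "wrist"; returns a dict with "image" (480x640x3 uint8, red, green, blue), "range_z" (480x640 float32, m along the optical axis (not along the pixel's ray), 0 where there is no reading), "mtx" (3x3 intrinsics, pixels), "eye" and "rotation" of the camera in the world; the wrist camera has in their place "hand_eye" (4x4, takes a point from camera to tool coordinates, whose origin is the TCP and whose axes are the flange's). Camera axes: x right, y up, looking along -z (the intrinsics and any distortion apply to the point x, -y, -z); pixel columns grow to the right and rows downward; lengths in m; the calibration is good to about 2 mm. A picture is of the moment at which its call begins: read the wrist's pose just before it.
- ticket.sign_off(): hands the job in; it is judged then, once.
Trained networks look in the newest picture that a camera, given by its name, has taken for a name from the list of things; names that differ only in an ending like _2 or _b are one class to them, and where a whole thing is asked for, a point or a joint stands for the part that bears it (a point fixed in the world has none). Each returns a list of dicts, best first, with "score" (0 to 1); they miss things now and then, are a little off and sometimes report something else, mostly with a low value. They report only what shows in the picture. A call takes as long as a camera call. They do not tell look-alikes from the thing itself.
- finder.trace(camera, name): "mask" (480x640 bool, what is visible of it) and "at" ([column, row] in pixels, amid what is visible of it).
The state is a dict: "t": time; "q": joint angles; "qd": joint speeds; "tau": joint torques, N m; "eef_pos": TCP position; "tool_rot": TCP orientation; "force": force on the tool from outside, world axes, zero at the start; "moment": the same for the moment, N m; "opening": finger opening in m; "finger_force": force on a finger pad.
Only numpy, scipy, OpenCV 4.12 (cv2) and the standard library are available. Lean on these libraries where they do the work, as an engineer would, in place of code of your own. Each camera call takes 0.05 s, during which the arm holds its last target. There are 200 camera calls.

## Working session

There is one attempt and no reset: what is moved stays moved. The work goes in short steps, Python scripts to look and compute and a tool call to move; the robot and the scene stay as the last step left them, time stands still between calls to the robot, and variables do not carry over. Pictures are saved under pics/ and viewed, at most 10 in all, crops included, and the job is handed in when it is done.

Besides the shell and the picture viewer there is one more tool, called after ">>>" in YAML: its name, and indented under it one key for each argument. servo_tool: Moves the arm, as the interface text tells. Its arguments: {"type":"object","properties":{"offset":{"type":"array"},"dr":{"type":"array"},"grip":{"type":"number"},"squeeze":{"type":"number"}},"required":["offset","dr"]}

```bash
mkdir -p pics
cat > h.py <<'E'
import numpy as np, cv2
from plant import arm, viewer, ticket, finder
from scipy.spatial.transform import Rotation as R
def cam(n):
    s=arm.observe(); c=viewer.read_camera(n)
    if 'eye' in c: E=np.array(c['eye']); M=np.array(c['rotation']); M=M if M.shape==(3,3) else R.from_quat(M).as_matrix()
    else:
        H=np.array(c['hand_eye']); T=R.from_quat(s['tool_rot']).as_matrix()
        M=T@H[:3,:3]; E=np.array(s['eef_pos'])+T@H[:3,3]
    K=np.array(c['mtx']); z=np.array(c['range_z']); v,u=np.mgrid[:480,:640]
    P=np.stack([(u-K[0,2])/K[0,0]*z,-(v-K[1,2])/K[1,1]*z,-z],-1)@M.T+E
    P[z==0]=np.nan
    return c,P,(K,E,M)
def proj(p,k):
    K,E,M=k; q=(np.array(p)-E)@M; return [K[0,2]-K[0,0]*q[0]/q[2],K[1,2]+K[1,1]*q[1]/q[2]]
def save(n,im): cv2.imwrite('pics/'+n,im[...,::-1])
E
python3 - <<'E'
from h import *
print(arm.observe())
ims=[]
for n in ['scene','side']:
    c,P,k=cam(n); print(n,{a:(b if np.size(b)<17 else np.shape(b)) for a,b in c.items()}); save(n+'0.png',c['image'])
    for t in 'tray_in caddy_in sheet_top can_mid filter_mid carton_mid box_low_mid box_tall_mid box_flat_mid boot_mid bearing_mid tub_mid jar_mid'.split():
        for d in finder.trace(n,t):
            m=d['mask']; q=P[m]; q=q[~np.isnan(q[:,0])]
            print(t,round(d['score'],2),np.round(d['at']),m.sum(),np.round(np.percentile(q,[2,50,98],axis=0).T,3).tolist() if len(q) else 0)
E
```

```text
{'t': 0.0, 'q': array([-0.90580667,  0.50189322, -0.42679853,  1.55145622,  0.2208182 ,
        1.13830426, -0.2103205 ]), 'qd': array([ 1.30353987e-03, -4.63626714e-04,  5.14795067e-05, -1.54889401e-03,
        1.35574227e-03,  1.22803943e-03, -1.90249998e-04]), 'tau': array([-1.44508191e-03, -5.69515014e+01, -5.81577748e+00, -2.80943352e+01,
        1.10411458e-02,  1.18955236e-02,  2.98784289e-05]), 'eef_pos': array([0.25395891, 0.59757145, 0.23022897]), 'tool_rot': array([ 1.99521801e-01,  9.79892878e-01, -9.71995411e-04, -2.30342062e-04]), 'force': array([ 0.20096793,  0.34219201, -0.1112199 ]), 'moment': array([0.01227903, 0.03152093, 0.03837649]), 'finger_force': 0.0, 'opening': 0.08539837473866654}
scene {'image': (480, 640, 3), 'range_z': (480, 640), 'mtx': array([[505.39645105,   0.        , 321.55463775],
       [  0.        , 505.39645105, 236.35681397],
       [  0.        ,   0.        ,   1.        ]]), 'eye': array([ 1.07410278, -0.34257737,  0.984115  ]), 'rotation': array([0.26284208, 0.14847179, 0.46055053, 0.83472353])}
tray_in 0.82 [322. 272.] 12618 [[0.435, 0.59
[... 3686 characters left out ...]
id 0.97 [379. 250.] 1511 [[0.59, 0.633, 0.679], [-0.073, -0.055, -0.008], [0.008, 0.049, 0.053]]
box_flat_mid 0.66 [300. 197.] 168 [[0.475, 0.482, 0.494], [0.067, 0.163, 0.195], [0.004, 0.039, 0.1]]
boot_mid 0.8 [317. 260.] 936 [[0.478, 0.507, 0.539], [-0.064, -0.048, -0.02], [0.009, 0.048, 0.086]]
bearing_mid 0.62 [300. 196.] 156 [[0.475, 0.484, 0.497], [0.147, 0.166, 0.199], [0.008, 0.04, 0.044]]
tub_mid 0.76 [356. 181.] 799 [[0.598, 0.622, 0.662], [0.129, 0.148, 0.193], [0.009, 0.081, 0.085]]
jar_mid 0.88 [273. 144.] 707 [[0.422, 0.449, 0.476], [0.329, 0.34, 0.38], [0.011, 0.061, 0.091]]
jar_mid 0.73 [329. 292.] 1975 [[0.462, 0.503, 0.545], [-0.173, -0.163, -0.113], [0.009, 0.073, 0.077]]
```

View pics/scene0.png

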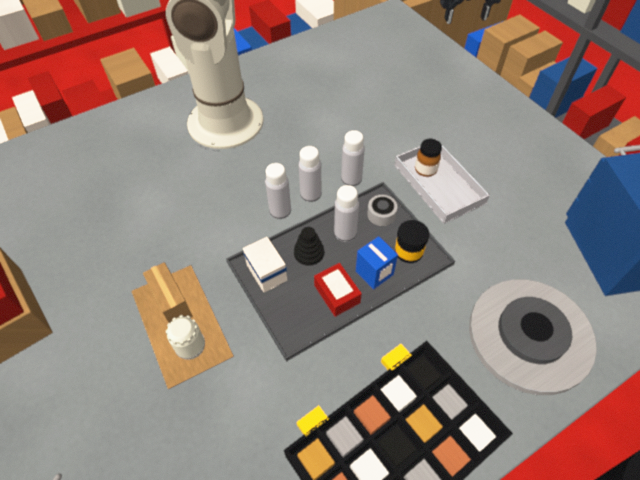

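View pics/side0.png

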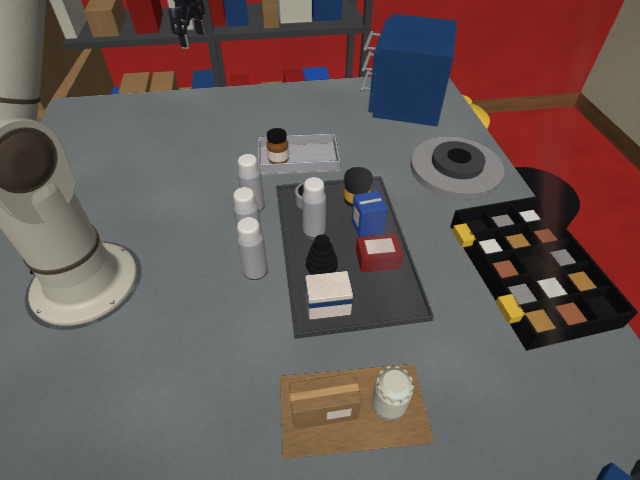

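The things that look like the spray can, in the scene picture, are at (277,191), (310,174), (352,158) and (346,213). Only the one at (346,213) stands on the tray, at x≈0.51. The other three are on the bench nearer the base, at x≈0.37, so I choose (346,213). The empty tray place is far-left in the side view, around (380,290), next to the red box. The jar takes the near half of the caddy. Next I'll measure the poses and check the choice in a crop.

Run:
```python
from h import *
C={n:cam(n) for n in ['scene','side']}
save('crop1.png',cv2.resize(C['scene'][0]['image'][120:320,220:470],None,fx=3,fy=3,interpolation=cv2.INTER_CUBIC)[:600])
near={'can_mid':(.51,.06),'jar_mid':(.45,.355),'bearing_mid':(.51,.17),'box_flat_mid':(.64,-.04)}
for t in 'tray_in caddy_in sheet_top can_mid filter_mid carton_mid box_low_mid box_tall_mid box_flat_mid boot_mid bearing_mid tub_mid jar_mid'.split():
    A=[]
    for n,(c,P,k) in C.items():
        b=None
        for d in finder.trace(n,t):
            q=P[cv2.erode(d['mask'].astype(np.uint8),np.ones((2,2)))>0]; q=q[~np.isnan(q[:,0])]
            if len(q)<30: continue
            m=np.median(q[:,:2],0)
            if t in near and np.hypot(*(m-near[t]))>.06: continue
            b=q;break
        if b is None: print(t,n,'none'); continue
        top=np.percentile(b[:,2],97)
        s=b if t in('tray_in','caddy_in','sheet_top') else b[b[:,2]>top-.006]
        if t=='tray_in': s=b[b[:,2]>.012]
        if t=='caddy_in': s=b[b[:,2]>.028]
        r=cv2.minAreaRect((s[:,:2]*1000).astype(np.float32))
        print(t,n,'top',round(top,3),'rect c',np.round(r[0],0),'size',np.round(r[1],0),'ang',round(r[2],1),'mean',np.round(s.mean(0)*1000))
```

```text
tray_in scene top 0.017 rect c [573.  15.] size [440. 279.] ang 89.4 mean [621. -13.  17.]
tray_in side top 0.017 rect c [570.  12.] size [441. 279.] ang 89.5 mean [584. -84.  16.]
caddy_in scene top 0.036 rect c [507. 360.] size [133. 220.] ang 86.3 mean [529. 347.  33.]
caddy_in side top 0.035 rect c [507. 357.] size [135. 217.] ang 86.2 mean [516. 333.  32.]
sheet_top scene top 0.007 rect c [ 516. -353.] size [138. 248.] ang 86.2 mean [ 533. -355.    3.]
sheet_top side top 0.007 rect c [ 513. -357.] size [140. 251.] ang 86.6 mean [ 513. -379.    4.]
can_mid scene top 0.156 rect c [511.  71.] size [40. 39.] ang 34.4 mean [512.  70. 155.]
can_mid side top 0.155 rect c [508.  64.] size [39. 35.] ang 48.5 mean [507.  63. 154.]
filter_mid scene top 0.086 rect c [511. -32.] size [29. 28.] ang 67.2 mean [513. -32.  84.]
filter_mid side top 0.096 rect c [ 574. -360.] size [50. 50.] ang 12.3 mean [ 574. -360.   93.]
carton_mid scene top 0.082 rect c [ 480. -348.] size [ 46. 137.] ang 89.6 mean [ 468. -348.   79.]
carton_mid side top 0.081 rect c [ 462. -353.] size [108.  49.] ang 0.2 mean 
[... 535 characters left out ...]
-41.] size [65. 90.] ang 88.0 mean [634. -42.  50.]
boot_mid scene top 0.086 rect c [511. -32.] size [29. 28.] ang 65.8 mean [512. -32.  84.]
boot_mid side none
bearing_mid scene top 0.046 rect c [513. 175.] size [63. 64.] ang 50.2 mean [513. 175.  43.]
bearing_mid side top 0.045 rect c [487. 173.] size [48. 16.] ang 70.3 mean [488. 172.  42.]
tub_mid scene top 0.086 rect c [635. 165.] size [64. 69.] ang 12.3 mean [634. 165.  83.]
tub_mid side top 0.085 rect c [618. 149.] size [104.  66.] ang 43.6 mean [631. 159.  83.]
jar_mid scene top 0.092 rect c [454. 360.] size [43. 46.] ang 34.1 mean [454. 359.  89.]
jar_mid side top 0.09 rect c [448. 355.] size [47. 46.] ang 29.6 mean [449. 354.  88.]
```

View pics/crop1.png

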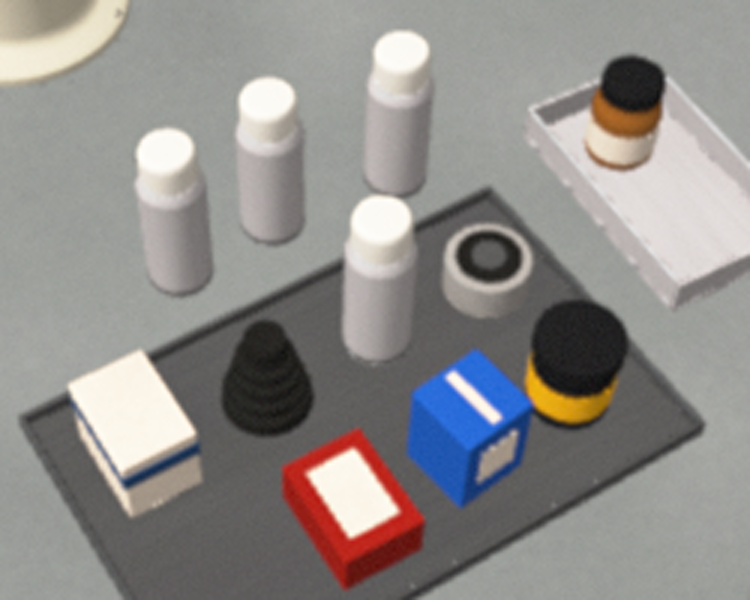

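The crop shows the chosen can at about crop (380,280), on the tray between the boot (265,375) and the bearing (487,270). The bench cans lie outside the rim. Setting out.

>>> servo_tool:
  offset:
    - [0.1, -0.2, 0]
    - [0.25, -0.5, 0]
    - [0.4, -0.8, 0]
    - [0.5, -1, 0]
  dr:
    - [0, 0, 0.1]
    - [0, 0, 0.25]
    - [0, 0, 0.4]
    - [0, 0, 0.51]
  grip: 0

```text
t: 3.2
eef_pos: [0.3056, 0.496, 0.2311]
tool_rot: [-0.001, 1.0, -0.001, 0.0]
force: [1.2, 0.4, 0.5]
opening: 0.0853
finger_force: 0.0
```

>>> servo_tool:
  offset:
    - [0.15, -0.3, 0]
    - [0.3, -0.6, 0]
    - [0.5, -1, 0]
  dr:
    - [0, 0, 0]
    - [0, 0, 0]
    - [0, 0, 0]

```text
t: 3.5
eef_pos: [0.3538, 0.3984, 0.2316]
tool_rot: [-0.001, 1.0, 0.001, 0.0]
force: [-0.6, -0.2, 0.7]
opening: 0.0854
finger_force: 0.0
```

>>> servo_tool:
  offset:
    - [0.15, -0.3, 0]
    - [0.3, -0.6, 0]
    - [0.5, -1, 0]
  dr:
    - [0, 0, 0]
    - [0, 0, 0]
    - [0, 0, 0]

```text
t: 3.8
eef_pos: [0.4041, 0.2983, 0.2317]
tool_rot: [-0.001, 1.0, 0.001, 0.0]
force: [1.1, 0.0, -0.3]
opening: 0.0851
finger_force: 0.0
```

>>> servo_tool:
  offset:
    - [0.15, -0.3, 0]
    - [0.3, -0.6, 0]
    - [0.5, -1, 0]
  dr:
    - [0, 0, 0]
    - [0, 0, 0]
    - [0, 0, 0]

```text
t: 4.1
eef_pos: [0.4542, 0.1983, 0.2318]
tool_rot: [-0.001, 1.0, 0.001, 0.0]
force: [0.0, 0.9, 0.3]
opening: 0.0856
finger_force: 0.0
```

>>> servo_tool:
  offset:
    - [0.2, -0.3, 0]
    - [0.4, -0.6, 0]
    - [0.5, -0.9, 0]
    - [0.55, -1, 0]
    - [0.55, -1, 0]
  dr:
    - [0, 0, 0]
    - [0, 0, 0]
    - [0, 0, 0]
    - [0, 0, 0]
    - [0, 0, 0]

```text
t: 4.6
eef_pos: [0.5097, 0.0966, 0.2313]
tool_rot: [0.002, 1.0, -0.0, 0.0]
force: [-0.1, 0.5, -0.7]
opening: 0.0854
finger_force: 0.0
```

```bash
cat > look.py <<'E'
from h import *
import sys
t,x,y=sys.argv[1],float(sys.argv[2]),float(sys.argv[3])
c,P,k=cam('wrist'); save(sys.argv[4],c['image'])
print('tcp',arm.observe()['eef_pos'],arm.observe()['t'])
for d in finder.trace('wrist',t):
    q=P[cv2.erode(d['mask'].astype(np.uint8),np.ones((3,3)))>0]; q=q[~np.isnan(q[:,0])]
    if len(q)<30: continue
    top=np.percentile(q[:,2],97); s=q[q[:,2]>top-.006]; r=cv2.minAreaRect((s[:,:2]*1000).astype(np.float32))
    print(round(d['score'],2),np.round(d['at']),'top',round(top,3),'rect',np.round(r[0]),np.round(r[1]),round(r[2],1),'mean',np.round(s.mean(0)*1000))
E
python3 look.py can_mid .51 .067 w1.png
```

```text
tcp [0.50907315 0.09860791 0.23132943] 4.65
0.88 [438.  37.] top 0.151 rect [380. 181.] [42. 24.] 88.1 mean [378. 180. 150.]
0.86 [162.  32.] top 0.151 rect [376. -23.] [18. 39.] 1.7 mean [375. -22. 149.]
0.66 [286.  28.] top 0.151 rect [373.  68.] [12. 38.] 0.6 mean [373.  68. 149.]
0.65 [290. 227.] top 0.156 rect [505.  72.] [42. 41.] 63.7 mean [504.  73. 155.]
```

>>> servo_tool:
  offset:
    - [-0.02, -0.15, 0]
    - [-0.02, -0.28, 0]
    - [-0.02, -0.28, 0]
    - [-0.02, -0.28, -0.2]
    - [-0.02, -0.28, -0.4]
    - [-0.02, -0.28, -0.6]
    - [-0.02, -0.28, -0.8]
    - [-0.02, -0.28, -1]
  dr:
    - [0, 0, 0]
    - [0, 0, 0]
    - [0, 0, 0]
    - [0, 0, 0]
    - [0, 0, 0]
    - [0, 0, 0]
    - [0, 0, 0]
    - [0, 0, 0]

```text
t: 5.5
eef_pos: [0.5071, 0.0716, 0.1307]
tool_rot: [0.0, 1.0, 0.0, 0.0]
force: [0.7, -0.6, -0.2]
opening: 0.0853
finger_force: 0.0
```

>>> servo_tool:
  offset:
    - [0, 0, -0.15]
    - [0, 0, -0.3]
    - [0, 0, -0.4]
    - [0, 0, -0.45]
    - [0, 0, -0.45]
  dr:
    - [0, 0, 0]
    - [0, 0, 0]
    - [0, 0, 0]
    - [0, 0, 0]
    - [0, 0, 0]

```text
t: 6.0
eef_pos: [0.5068, 0.0707, 0.0859]
tool_rot: [0.0, 1.0, 0.0, -0.001]
force: [-0.9, 0.4, -0.5]
opening: 0.0858
finger_force: 0.0
```

>>> servo_tool:
  offset:
    - [0, 0, 0]
    - [0, 0, 0]
    - [0, 0, 0]
    - [0, 0, 0]
    - [0, 0, 0]
    - [0, 0, 0]
    - [0, 0, 0]
    - [0, 0, 0]
  dr:
    - [0, 0, 0]
    - [0, 0, 0]
    - [0, 0, 0]
    - [0, 0, 0]
    - [0, 0, 0]
    - [0, 0, 0]
    - [0, 0, 0]
    - [0, 0, 0]
  grip: 255
  squeeze: 40

```text
t: 6.8
eef_pos: [0.5079, 0.0702, 0.0874]
tool_rot: [0.001, 1.0, 0.0, 0.001]
force: [-0.9, -0.0, 5.1]
opening: 0.053
finger_force: 41.7
```

>>> servo_tool:
  offset:
    - [0, 0, 0.05]
    - [0, 0, 0.15]
    - [0, 0, 0.3]
    - [0, 0, 0.5]
    - [0, 0, 0.75]
    - [0, 0, 1]
  dr:
    - [0, 0, 0]
    - [0, 0, 0]
    - [0, 0, 0]
    - [0, 0, 0]
    - [0, 0, 0]
    - [0, 0, 0]

```text
t: 7.4
eef_pos: [0.5065, 0.0702, 0.1873]
tool_rot: [0.001, 1.0, -0.0, -0.001]
force: [0.1, 0.5, -3.6]
opening: 0.0529
finger_force: 42.4
```

>>> servo_tool:
  offset:
    - [0, 0, 0.2]
    - [0, 0.1, 0.35]
    - [0.02, 0.25, 0.4]
    - [0.05, 0.45, 0.4]
    - [0.1, 0.7, 0.4]
    - [0.2, 1, 0.4]
  dr:
    - [0, 0, 0]
    - [0, 0, 0]
    - [0, 0, 0]
    - [0, 0, 0]
    - [0, 0, 0]
    - [0, 0, 0]

```text
t: 8.0
eef_pos: [0.5262, 0.1709, 0.2258]
tool_rot: [0.001, 1.0, -0.0, -0.001]
force: [1.0, -0.9, -3.6]
opening: 0.0527
finger_force: 42.4
```

>>> servo_tool:
  offset:
    - [0.05, 0.25, 0]
    - [0.1, 0.5, 0]
    - [0.15, 0.75, 0]
    - [0.2, 1, 0]
  dr:
    - [0, 0, 0]
    - [0, 0, 0]
    - [0, 0, 0]
    - [0, 0, 0]

```text
t: 8.4
eef_pos: [0.5463, 0.2721, 0.2253]
tool_rot: [0.0, 1.0, -0.0, -0.001]
force: [1.1, 0.1, -4.3]
opening: 0.0534
finger_force: 42.5
```

>>> servo_tool:
  offset:
    - [0.03, 0.2, 0]
    - [0.06, 0.4, 0]
    - [0.09, 0.6, 0]
    - [0.12, 0.75, 0]
    - [0.12, 0.83, 0]
    - [0.12, 0.85, 0]
    - [0.12, 0.85, 0]
  dr:
    - [0, 0, 0]
    - [0, 0, 0]
    - [0, 0, 0]
    - [0, 0, 0]
    - [0, 0, 0]
    - [0, 0, 0]
    - [0, 0, 0]

```text
t: 9.1
eef_pos: [0.5589, 0.3548, 0.2259]
tool_rot: [0.001, 1.0, -0.0, -0.0]
force: [-0.4, -0.6, -3.4]
opening: 0.0528
finger_force: 42.5
```

Run:
```python
from h import *
c,P,k=cam('side'); save('s2.png',c['image'][60:300,180:500].repeat(2,0).repeat(2,1))
s=arm.observe();print(s['eef_pos'],s['tool_rot'],s['opening'],s['force'],s['finger_force'],s['t'])
x,y=s['eef_pos'][:2]
m=(np.abs(P[...,0]-x)<.06)&(np.abs(P[...,1]-y)<.06)&(P[...,2]>.12)&(P[...,2]<.19)
print(np.nanmin(P[m],0),np.nanmax(P[m],0))
q=P[m]; 
for a in np.arange(.12,.19,.01):
    w=q[(q[:,2]>a)&(q[:,2]<a+.01)]; print(round(a,2),len(w),w.min(0)[:2] if len(w) else 0,w.max(0)[:2] if len(w) else 0)
```

```text
[0.55920951 0.35422646 0.22606671] [ 9.75856630e-04  9.99999359e-01 -5.45003860e-04 -1.79450571e-04] 0.05245768973772403 [-0.33887544  0.40059389 -3.28512463] 42.45438909390941 9.15
[0.53170348 0.32435799 0.1423275 ] [0.58277291 0.35321984 0.18995168]
0.12 0 0 0
0.13 0 0 0
0.14 40 [0.53176745 0.32511127] [0.58277291 0.35223883]
0.15 72 [0.53170348 0.32435799] [0.58246177 0.35269492]
0.16 73 [0.53178235 0.32540628] [0.58189871 0.35302405]
0.17 77 [0.53175191 0.32472862] [0.58214898 0.35205681]
0.18 75 [0.53188033 0.32481205] [0.58151107 0.35321984]
0.19 0 0 0
```

View pics/s2.png

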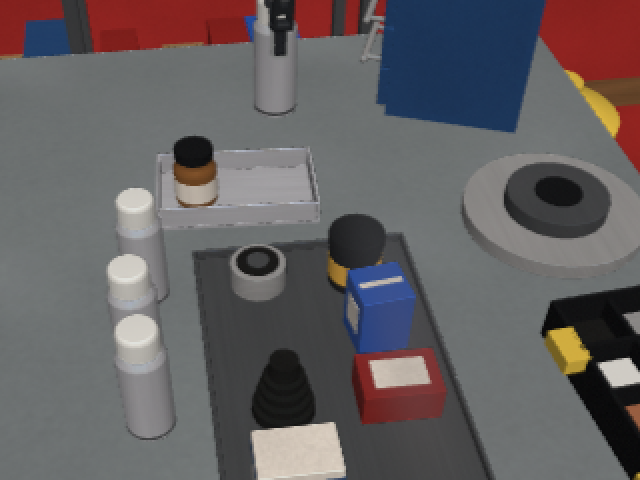

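The can hangs upright in the gripper at crop (275,65), above the bench beyond the caddy's free half. The jar is undisturbed at (195,170), and the stock looks unmoved. Lowering.

>>> servo_tool:
  offset:
    - [0, 0, -0.1]
    - [0, 0, -0.3]
    - [0, 0, -0.5]
    - [0, 0, -0.7]
    - [0, 0, -0.9]
    - [0, 0, -1]
  dr:
    - [0, 0, 0]
    - [0, 0, 0]
    - [0, 0, 0]
    - [0, 0, 0]
    - [0, 0, 0]
    - [0, 0, 0]

```text
t: 9.75
eef_pos: [0.5582, 0.3532, 0.1237]
tool_rot: [0.001, 1.0, -0.001, -0.001]
force: [0.2, -0.4, -4.1]
opening: 0.0527
finger_force: 42.4
```

>>> servo_tool:
  offset:
    - [0, 0, -0.12]
    - [0, 0, -0.22]
    - [0, 0, -0.3]
    - [0, 0, -0.34]
    - [0, 0, -0.36]
    - [0, 0, -0.36]
  dr:
    - [0, 0, 0]
    - [0, 0, 0]
    - [0, 0, 0]
    - [0, 0, 0]
    - [0, 0, 0]
    - [0, 0, 0]

```text
t: 10.35
eef_pos: [0.5592, 0.3554, 0.0904]
tool_rot: [0.001, 1.0, 0.0, 0.0]
force: [0.1, -0.1, -4.5]
opening: 0.0528
finger_force: 42.5
```

>>> servo_tool:
  offset:
    - [0, 0, -0.01]
    - [0, 0, -0.015]
    - [0, 0, -0.015]
  dr:
    - [0, 0, 0]
    - [0, 0, 0]
    - [0, 0, 0]

```text
t: 10.65
eef_pos: [0.5593, 0.3553, 0.0891]
tool_rot: [0.001, 1.0, 0.0, 0.0]
force: [0.9, -0.5, -4.0]
opening: 0.0529
finger_force: 42.5
```

>>> servo_tool:
  offset:
    - [0, 0, -0.01]
    - [0, 0, -0.015]
    - [0, 0, -0.015]
  dr:
    - [0, 0, 0]
    - [0, 0, 0]
    - [0, 0, 0]

```text
t: 10.95
eef_pos: [0.5591, 0.3552, 0.0872]
tool_rot: [0.001, 1.0, -0.0, -0.0]
force: [0.0, -0.4, -3.8]
opening: 0.0522
finger_force: 42.5
```

>>> servo_tool:
  offset:
    - [0, 0, -0.005]
    - [0, 0, -0.01]
    - [0, 0, -0.01]
  dr:
    - [0, 0, 0]
    - [0, 0, 0]
    - [0, 0, 0]

```text
t: 11.25
eef_pos: [0.5592, 0.3553, 0.0866]
tool_rot: [0.001, 1.0, 0.0, 0.0]
force: [-0.4, -1.0, -1.2]
opening: 0.0527
finger_force: 42.7
```

>>> servo_tool:
  offset:
    - [0, 0, -0.005]
    - [0, 0, -0.005]
  dr:
    - [0, 0, 0]
    - [0, 0, 0]

```text
t: 11.45
eef_pos: [0.5593, 0.3553, 0.0865]
tool_rot: [0.001, 1.0, 0.0, 0.0]
force: [-1.4, -0.8, 3.2]
opening: 0.0528
finger_force: 43.1
```

>>> servo_tool:
  offset:
    - [0, 0, 0]
    - [0, 0, 0]
    - [0, 0, 0]
    - [0, 0, 0]
    - [0, 0, 0]
    - [0, 0, 0]
  dr:
    - [0, 0, 0]
    - [0, 0, 0]
    - [0, 0, 0]
    - [0, 0, 0]
    - [0, 0, 0]
    - [0, 0, 0]
  grip: 0

```text
t: 12.05
eef_pos: [0.5592, 0.3553, 0.0858]
tool_rot: [0.001, 1.0, 0.0, 0.0]
force: [-0.3, 0.5, -0.2]
opening: 0.0859
finger_force: 0.0
```

>>> servo_tool:
  offset:
    - [0, 0, 0.1]
    - [0, 0, 0.25]
    - [0, 0, 0.5]
    - [0, 0, 0.75]
    - [0, 0, 1]
  dr:
    - [0, 0, 0]
    - [0, 0, 0]
    - [0, 0, 0]
    - [0, 0, 0]
    - [0, 0, 0]

```text
t: 12.55
eef_pos: [0.5595, 0.3556, 0.1885]
tool_rot: [0.001, 1.0, 0.0, 0.001]
force: [-0.5, 0.1, -0.5]
opening: 0.0855
finger_force: 0.0
```

>>> servo_tool:
  offset:
    - [0, -0.1, 0.3]
    - [0, -0.3, 0.4]
    - [0, -0.6, 0.4]
    - [0, -1, 0.4]
  dr:
    - [0, 0, 0]
    - [0, 0, 0]
    - [0, 0, 0]
    - [0, 0, 0]

```text
t: 12.95
eef_pos: [0.5592, 0.257, 0.2285]
tool_rot: [-0.001, 1.0, 0.001, 0.002]
force: [0.4, -0.1, -0.2]
opening: 0.0851
finger_force: 0.0
```

Run:
```python
from h import *
for n in ['scene','side']:
  c,P,k=cam(n)
  for t in ['can_mid','jar_mid']:
    for d in finder.trace(n,t):
        q=P[cv2.erode(d['mask'].astype(np.uint8),np.ones((2,2)))>0]; q=q[~np.isnan(q[:,0])]
        if len(q)<30 : continue
        top=np.percentile(q[:,2],97); s=q[q[:,2]>top-.006]; r=cv2.minAreaRect((s[:,:2]*1000).astype(np.float32))
        print(n,t,round(top,3),np.round(r[0]))
print(arm.observe()['t'])
```

```text
scene can_mid 0.151 [366. -25.]
scene can_mid 0.151 [375. 182.]
scene can_mid 0.156 [563. 355.]
scene can_mid 0.151 [364.  66.]
scene jar_mid 0.092 [460. 367.]
scene jar_mid 0.086 [635. 165.]
scene jar_mid 0.047 [514. 174.]
side can_mid 0.154 [556. 349.]
side can_mid 0.151 [364. -31.]
side can_mid 0.151 [361.  30.]
side can_mid 0.151 [371. 176.]
side jar_mid 0.09 [449. 355.]
13.25
```

Can placed: its top is at 0.155, centred near (0.560,0.352), and the jar hasn't moved. Going to the sheet.

>>> servo_tool:
  offset:
    - [0, -0.25, 0]
    - [0, -0.6, 0]
    - [0, -1, 0]
  dr:
    - [0, 0, 0]
    - [0, 0, 0]
    - [0, 0, 0]

```text
t: 13.55
eef_pos: [0.5588, 0.1578, 0.2261]
tool_rot: [-0.002, 1.0, 0.001, 0.0]
force: [0.2, -1.4, -0.2]
opening: 0.0857
finger_force: 0.0
```

>>> servo_tool:
  offset:
    - [0, -0.35, 0]
    - [0, -0.7, 0]
    - [0, -1, 0]
  dr:
    - [0, 0, 0]
    - [0, 0, 0]
    - [0, 0, 0]

```text
t: 13.85
eef_pos: [0.5594, 0.0551, 0.2262]
tool_rot: [-0.0, 1.0, 0.0, 0.0]
force: [0.0, -0.1, -0.9]
opening: 0.0852
finger_force: 0.0
```

>>> servo_tool:
  offset:
    - [0, -0.35, 0]
    - [0, -0.7, 0]
    - [0, -1, 0]
  dr:
    - [0, 0, 0]
    - [0, 0, 0]
    - [0, 0, 0]

```text
t: 14.15
eef_pos: [0.5597, -0.0449, 0.2262]
tool_rot: [-0.0, 1.0, 0.0, 0.0]
force: [0.6, 0.1, -0.5]
opening: 0.085
finger_force: 0.0
```

>>> servo_tool:
  offset:
    - [0, -0.35, 0]
    - [0, -0.7, 0]
    - [0, -1, 0]
  dr:
    - [0, 0, 0]
    - [0, 0, 0]
    - [0, 0, 0]

```text
t: 14.45
eef_pos: [0.5599, -0.145, 0.2262]
tool_rot: [-0.0, 1.0, 0.0, 0.0]
force: [0.9, 0.3, -0.8]
opening: 0.0854
finger_force: 0.0
```

>>> servo_tool:
  offset:
    - [0, -0.35, 0]
    - [0, -0.7, 0]
    - [0, -1, 0]
  dr:
    - [0, 0, 0]
    - [0, 0, 0]
    - [0, 0, 0]

```text
t: 14.75
eef_pos: [0.5602, -0.2451, 0.2261]
tool_rot: [-0.0, 1.0, 0.0, 0.0]
force: [0.1, -0.5, -0.1]
opening: 0.0854
finger_force: 0.0
```

>>> servo_tool:
  offset:
    - [0.05, -0.3, 0]
    - [0.1, -0.6, 0]
    - [0.15, -0.9, 0]
    - [0.15, -1, 0]
    - [0.15, -1, 0]
  dr:
    - [0, 0, 0]
    - [0, 0, 0]
    - [0, 0, 0]
    - [0, 0, 0]
    - [0, 0, 0]

```text
t: 15.25
eef_pos: [0.5744, -0.3453, 0.2255]
tool_rot: [0.001, 1.0, 0.0, -0.0]
force: [-0.1, -0.0, -0.5]
opening: 0.0852
finger_force: 0.0
```

```bash
python3 look.py filter_mid 0 0 w2.png; python3 look.py carton_mid 0 0 w2.png
```

```text
tcp [ 0.57466166 -0.34336519  0.22547037] 15.3
0.82 [314. 213.] top 0.095 rect [ 575. -357.] [52. 52.] 57.5 mean [ 573. -356.   93.]
tcp [ 0.57499012 -0.34185059  0.22576747] 15.4
```

View pics/w2.png

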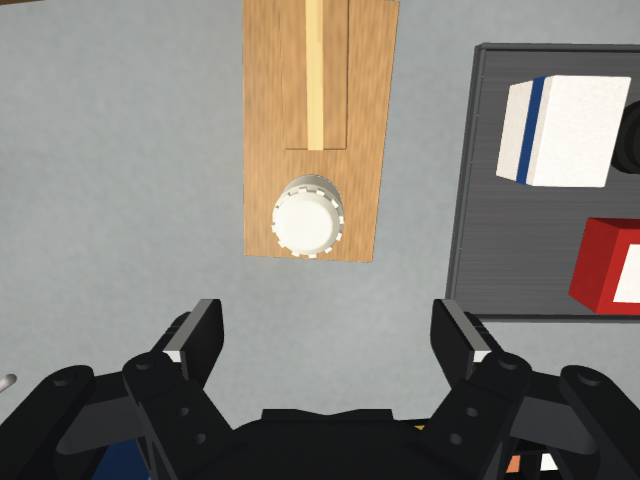

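The wrist view shows the filter at (308,220), with the carton's end behind it at (316,150). Its measured centre, (0.575,-0.358), agrees with the side camera. Grasping along y.

>>> servo_tool:
  offset:
    - [0, -0.07, 0]
    - [0, -0.13, -0.1]
    - [0, -0.13, -0.35]
    - [0, -0.13, -0.6]
    - [0, -0.13, -0.85]
    - [0, -0.13, -1]
  dr:
    - [0, 0, 0]
    - [0, 0, 0]
    - [0, 0, 0]
    - [0, 0, 0]
    - [0, 0, 0]
    - [0, 0, 0]

```text
t: 16.05
eef_pos: [0.5726, -0.3574, 0.1228]
tool_rot: [0.001, 1.0, 0.001, -0.002]
force: [-0.6, 0.4, -0.7]
opening: 0.0853
finger_force: 0.0
```

>>> servo_tool:
  offset:
    - [0, 0, -0.2]
    - [0, 0, -0.4]
    - [0, 0, -0.6]
    - [0, 0, -0.8]
    - [0, 0, -0.92]
    - [0, 0, -0.96]
    - [0, 0, -0.96]
  dr:
    - [0, 0, 0]
    - [0, 0, 0]
    - [0, 0, 0]
    - [0, 0, 0]
    - [0, 0, 0]
    - [0, 0, 0]
    - [0, 0, 0]

```text
t: 16.75
eef_pos: [0.574, -0.3578, 0.0294]
tool_rot: [0.001, 1.0, 0.0, -0.0]
force: [0.0, -0.3, -0.9]
opening: 0.0851
finger_force: 0.0
```

>>> servo_tool:
  offset:
    - [0, 0, 0]
    - [0, 0, 0]
    - [0, 0, 0]
    - [0, 0, 0]
    - [0, 0, 0]
    - [0, 0, 0]
    - [0, 0, 0]
  dr:
    - [0, 0, 0]
    - [0, 0, 0]
    - [0, 0, 0]
    - [0, 0, 0]
    - [0, 0, 0]
    - [0, 0, 0]
    - [0, 0, 0]
  grip: 255
  squeeze: 55

```text
t: 17.45
eef_pos: [0.5753, -0.3581, 0.0315]
tool_rot: [0.001, 1.0, -0.001, 0.001]
force: [-0.4, 0.8, 6.0]
opening: 0.0607
finger_force: 60.8
```

>>> servo_tool:
  offset:
    - [0, 0, 0.05]
    - [0, 0, 0.15]
    - [0, 0, 0.3]
    - [0, 0, 0.5]
    - [0, 0, 0.75]
    - [0, 0, 1]
  dr:
    - [0, 0, 0]
    - [0, 0, 0]
    - [0, 0, 0]
    - [0, 0, 0]
    - [0, 0, 0]
    - [0, 0, 0]

```text
t: 18.05
eef_pos: [0.5739, -0.3577, 0.1314]
tool_rot: [0.001, 1.0, 0.0, -0.0]
force: [0.9, 0.3, -4.4]
opening: 0.0604
finger_force: 60.4
```

>>> servo_tool:
  offset:
    - [0, 0.05, 0.15]
    - [0, 0.15, 0.3]
    - [0, 0.4, 0.45]
    - [-0.1, 0.7, 0.5]
    - [-0.15, 1, 0.5]
  dr:
    - [0, 0, 0]
    - [0, 0, 0]
    - [0, 0, 0]
    - [0, 0, 0]
    - [0, 0, 0]

```text
t: 18.55
eef_pos: [0.5587, -0.2559, 0.1808]
tool_rot: [0.001, 1.0, 0.0, 0.0]
force: [0.3, -0.7, -3.3]
opening: 0.0603
finger_force: 60.6
```

>>> servo_tool:
  offset:
    - [-0.04, 0.25, 0]
    - [-0.08, 0.5, 0]
    - [-0.12, 0.75, 0]
    - [-0.15, 1, 0]
  dr:
    - [0, 0, 0]
    - [0, 0, 0]
    - [0, 0, 0]
    - [0, 0, 0]

```text
t: 18.95
eef_pos: [0.5431, -0.1555, 0.1797]
tool_rot: [0.0, 1.0, 0.0, -0.001]
force: [1.0, 0.7, -4.0]
opening: 0.0605
finger_force: 60.6
```

>>> servo_tool:
  offset:
    - [-0.04, 0.25, 0]
    - [-0.08, 0.5, 0]
    - [-0.12, 0.75, 0]
    - [-0.15, 1, 0]
  dr:
    - [0, 0, 0]
    - [0, 0, 0]
    - [0, 0, 0]
    - [0, 0, 0]

```text
t: 19.35
eef_pos: [0.5279, -0.0557, 0.1798]
tool_rot: [0.0, 1.0, 0.0, -0.001]
force: [0.7, -0.6, -4.1]
opening: 0.0603
finger_force: 60.6
```

>>> servo_tool:
  offset:
    - [-0.04, 0.25, 0]
    - [-0.08, 0.5, 0]
    - [-0.12, 0.75, 0]
    - [-0.15, 1, 0]
  dr:
    - [0, 0, 0]
    - [0, 0, 0]
    - [0, 0, 0]
    - [0, 0, 0]

```text
t: 19.75
eef_pos: [0.5127, 0.0441, 0.1798]
tool_rot: [0.0, 1.0, -0.0, -0.001]
force: [0.1, 0.2, -4.4]
opening: 0.0608
finger_force: 60.6
```

>>> servo_tool:
  offset:
    - [0, 0.15, 0]
    - [0, 0.25, 0]
    - [0, 0.28, 0]
    - [0, 0.28, 0]
    - [0, 0.28, 0]
  dr:
    - [0, 0, 0]
    - [0, 0, 0]
    - [0, 0, 0]
    - [0, 0, 0]
    - [0, 0, 0]

```text
t: 20.25
eef_pos: [0.5141, 0.0691, 0.1797]
tool_rot: [0.001, 1.0, -0.0, -0.0]
force: [-0.4, -0.3, -4.3]
opening: 0.0601
finger_force: 60.7
```

Run:
```python
from h import *
c,P,k=cam('side'); save('s3.png',c['image'][100:340,200:520].repeat(2,0).repeat(2,1))
s=arm.observe();print(s['eef_pos'],s['tool_rot'],s['opening'],s['force'],s['finger_force'],s['t'])
for t in ['filter_mid','boot_mid','box_tall_mid']:
  for d in finder.trace('side',t):
    q=P[cv2.erode(d['mask'].astype(np.uint8),np.ones((2,2)))>0]; q=q[~np.isnan(q[:,0])]
    if len(q): print(t,round(d['score'],2),np.round(d['at']),np.round(np.percentile(q,[1,50,99],axis=0).T,3).tolist())
```

```text
[0.5141403  0.06896074 0.17969952] [ 1.46724731e-03  9.99998857e-01 -3.17675974e-04 -1.78460696e-04] 0.060511100767897 [-0.242369    0.05181186 -3.89137895] 60.66325703635812 20.3
filter_mid 0.7 [311. 175.] [[0.486, 0.498, 0.541], [0.037, 0.046, 0.067], [0.154, 0.187, 0.241]]
filter_mid 0.45 [373. 420.] [[0.39, 0.545, 0.636], [-0.429, -0.382, -0.286], [0.001, 0.004, 0.007]]
boot_mid 0.81 [318. 256.] [[0.477, 0.506, 0.541], [-0.066, -0.049, -0.025], [0.008, 0.047, 0.086]]
box_tall_mid 0.77 [366. 214.] [[0.603, 0.631, 0.667], [0.028, 0.036, 0.087], [0.01, 0.073, 0.092]]
box_tall_mid 0.24 [348. 275.] [[0.433, 0.571, 0.707], [-0.207, -0.077, 0.227], [0.002, 0.005, 0.018]]
box_tall_mid 0.22 [309. 172.] [[0.486, 0.5, 0.578], [0.037, 0.047, 0.229], [0.01, 0.192, 0.242]]
```

View pics/s3.png

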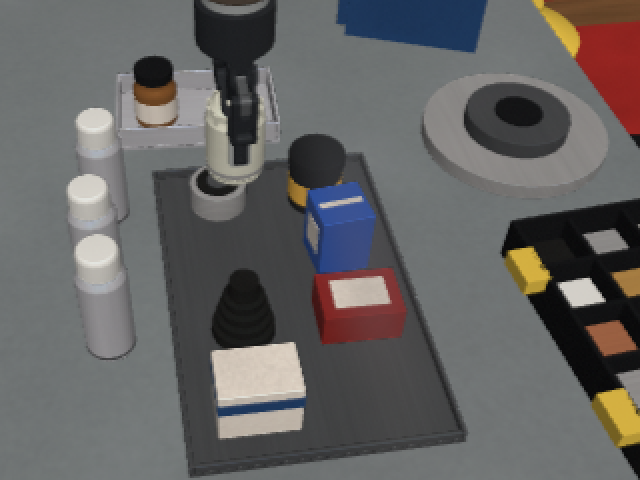

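The filter hangs upright at crop (235,135), over the gap between the boot (243,310) and the bearing (217,190). Lowering.

>>> servo_tool:
  offset:
    - [0, 0, -0.1]
    - [0, 0, -0.3]
    - [0, 0, -0.5]
    - [0, 0, -0.7]
    - [0, 0, -0.9]
    - [0, 0, -1]
  dr:
    - [0, 0, 0]
    - [0, 0, 0]
    - [0, 0, 0]
    - [0, 0, 0]
    - [0, 0, 0]
    - [0, 0, 0]

```text
t: 21.05
eef_pos: [0.5127, 0.0698, 0.0775]
tool_rot: [0.001, 1.0, -0.0, -0.002]
force: [-0.1, -0.7, -3.8]
opening: 0.0604
finger_force: 60.7
```

>>> servo_tool:
  offset:
    - [0, 0, -0.12]
    - [0, 0, -0.25]
    - [0, 0, -0.35]
    - [0, 0, -0.41]
    - [0, 0, -0.44]
    - [0, 0, -0.44]
  dr:
    - [0, 0, 0]
    - [0, 0, 0]
    - [0, 0, 0]
    - [0, 0, 0]
    - [0, 0, 0]
    - [0, 0, 0]

```text
t: 21.65
eef_pos: [0.5141, 0.0703, 0.0356]
tool_rot: [0.001, 1.0, -0.0, -0.0]
force: [0.7, -0.4, -4.4]
opening: 0.0604
finger_force: 60.7
```

>>> servo_tool:
  offset:
    - [0, 0, -0.01]
    - [0, 0, -0.02]
    - [0, 0, -0.02]
  dr:
    - [0, 0, 0]
    - [0, 0, 0]
    - [0, 0, 0]

```text
t: 21.95
eef_pos: [0.5144, 0.0702, 0.0341]
tool_rot: [0.001, 1.0, 0.0, 0.0]
force: [0.1, -0.6, -4.1]
opening: 0.0609
finger_force: 60.7
```

>>> servo_tool:
  offset:
    - [0, 0, -0.01]
    - [0, 0, -0.015]
    - [0, 0, -0.015]
  dr:
    - [0, 0, 0]
    - [0, 0, 0]
    - [0, 0, 0]

```text
t: 22.25
eef_pos: [0.5143, 0.0702, 0.0324]
tool_rot: [0.001, 1.0, -0.0, 0.0]
force: [0.3, 0.1, -3.1]
opening: 0.0606
finger_force: 61.0
```

>>> servo_tool:
  offset:
    - [0, 0, -0.005]
    - [0, 0, -0.007]
    - [0, 0, -0.007]
  dr:
    - [0, 0, 0]
    - [0, 0, 0]
    - [0, 0, 0]

```text
t: 22.55
eef_pos: [0.5142, 0.0702, 0.0324]
tool_rot: [0.001, 1.0, -0.0, 0.0]
force: [-3.6, -0.1, 5.8]
opening: 0.0606
finger_force: 61.8
```

>>> servo_tool:
  offset:
    - [0, 0, 0]
    - [0, 0, 0]
    - [0, 0, 0]
    - [0, 0, 0]
    - [0, 0, 0]
    - [0, 0, 0]
  dr:
    - [0, 0, 0]
    - [0, 0, 0]
    - [0, 0, 0]
    - [0, 0, 0]
    - [0, 0, 0]
    - [0, 0, 0]
  grip: 0

```text
t: 23.15
eef_pos: [0.5142, 0.0703, 0.0316]
tool_rot: [0.001, 1.0, 0.0, -0.0]
force: [-0.3, -0.6, -0.8]
opening: 0.0857
finger_force: 0.0
```

>>> servo_tool:
  offset:
    - [0, 0, 0.1]
    - [0, 0, 0.25]
    - [0, 0, 0.5]
    - [0, 0, 0.75]
    - [0, 0, 1]
  dr:
    - [0, 0, 0]
    - [0, 0, 0]
    - [0, 0, 0]
    - [0, 0, 0]
    - [0, 0, 0]

```text
t: 23.65
eef_pos: [0.5141, 0.0703, 0.1332]
tool_rot: [0.001, 1.0, 0.0, 0.0]
force: [-0.2, -0.1, -1.2]
opening: 0.0856
finger_force: 0.0
```

>>> servo_tool:
  offset:
    - [0, 0, 0.3]
    - [0, -0.25, 0.6]
    - [-0.05, -0.6, 0.8]
    - [-0.12, -1, 0.8]
  dr:
    - [0, 0, 0]
    - [0, 0, 0]
    - [0, 0, 0]
    - [0, 0, 0]

```text
t: 24.05
eef_pos: [0.5046, -0.0295, 0.2159]
tool_rot: [-0.001, 1.0, 0.0, 0.004]
force: [0.2, -0.7, -0.2]
opening: 0.0854
finger_force: 0.0
```

>>> servo_tool:
  offset:
    - [-0.04, -0.33, 0]
    - [-0.08, -0.66, 0]
    - [-0.13, -1, 0]
  dr:
    - [0, 0, 0]
    - [0, 0, 0]
    - [0, 0, 0]

```text
t: 24.35
eef_pos: [0.4889, -0.1309, 0.2126]
tool_rot: [0.0, 1.0, -0.0, 0.001]
force: [0.5, 0.5, 0.0]
opening: 0.0854
finger_force: 0.0
```

>>> servo_tool:
  offset:
    - [-0.04, -0.33, 0]
    - [-0.08, -0.66, 0]
    - [-0.13, -1, 0]
  dr:
    - [0, 0, 0]
    - [0, 0, 0]
    - [0, 0, 0]

```text
t: 24.65
eef_pos: [0.476, -0.2308, 0.2125]
tool_rot: [0.0, 1.0, -0.0, 0.0]
force: [0.8, -0.1, 0.3]
opening: 0.0853
finger_force: 0.0
```

>>> servo_tool:
  offset:
    - [-0.04, -0.33, 0]
    - [-0.08, -0.66, 0]
    - [-0.13, -0.9, 0]
    - [-0.13, -1, 0]
    - [-0.13, -1, 0]
  dr:
    - [0, 0, 0]
    - [0, 0, 0]
    - [0, 0, 0]
    - [0, 0, 0]
    - [0, 0, 0]

```text
t: 25.15
eef_pos: [0.4629, -0.3309, 0.212]
tool_rot: [0.002, 1.0, -0.0, 0.0]
force: [-0.2, 0.4, -0.3]
opening: 0.0849
finger_force: 0.0
```

Run:
```python
from h import *
for n in ['wrist','scene']:
  c,P,k=cam(n); save(n+'4.png',c['image'])
  for t in (['carton_mid'] if n=='wrist' else ['filter_mid','boot_mid','bearing_mid','box_tall_mid']):
   for d in finder.trace(n,t):
    q=P[cv2.erode(d['mask'].astype(np.uint8),np.ones((3,3)))>0]; q=q[~np.isnan(q[:,0])]
    if len(q)<30: continue
    top=np.percentile(q[:,2],97); s=q[q[:,2]>top-.006]; r=cv2.minAreaRect((s[:,:2]*1000).astype(np.float32))
    print(n,t,round(d['score'],2),np.round(d['at']),'top',round(top,3),'rect',np.round(r[0]),np.round(r[1]),round(r[2],1))
s=arm.observe();print(s['eef_pos'],s['t'])
```

```text
wrist carton_mid 0.56 [535. 208.] top 0.017 rect [566. -84.] [244. 276.] 90.0
scene filter_mid 0.6 [347. 226.] top 0.097 rect [520.  70.] [50. 40.] 82.1
scene boot_mid 0.89 [307. 249.] top 0.086 rect [512. -33.] [29. 28.] 7.4
scene bearing_mid 0.71 [379. 208.] top 0.046 rect [513. 173.] [62. 61.] 25.0
scene box_tall_mid 0.75 [441. 189.] top 0.036 rect [507. 358.] [132. 221.] 86.2
scene box_tall_mid 0.6 [377. 263.] top 0.092 rect [638.  64.] [60. 62.] 6.7
scene box_tall_mid 0.32 [459. 176.] top 0.155 rect [562. 353.] [38. 38.] 74.0
[ 0.46372113 -0.32840639  0.2117219 ] 25.5
```

View pics/wrist4.png

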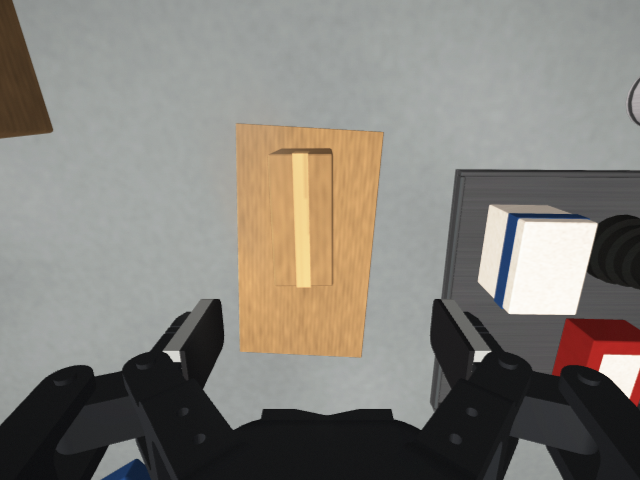

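The wrist view shows the carton about (268–333, 150–288), lying along x. The network missed it here, so I'll take it from the depth instead.

Run:
```python
from h import *
c,P,k=cam('wrist')
m=(P[...,2]>.06)&(P[...,2]<.1)&(P[...,1]<-.28)&(P[...,1]>-.42)&(P[...,0]<.6)
m[300:]=False
r=cv2.minAreaRect((P[m][:,:2]*1000).astype(np.float32)); print(m.sum(),r,np.percentile(P[m][:,2],[5,50,95]))
w=P[m]; w=w[w[:,2]>.073]; print(cv2.minAreaRect((w[:,:2]*1000).astype(np.float32)))
print(arm.observe()['eef_pos'],arm.observe()['tool_rot'])
```

```text
8397 ((461.59307861328125, -349.6807556152344), (111.01427459716797, 50.090782165527344), 0.16081632673740387) [0.07792842 0.07928396 0.08047556]
((461.71551513671875, -349.6803894042969), (110.76947784423828, 50.090782165527344), 0.16081632673740387)
[ 0.46359286 -0.32875196  0.21172   ] [-1.80540285e-04  9.99999977e-01  9.80905812e-05  6.75162585e-05]
```

>>> servo_tool:
  offset:
    - [0, -0.1, 0]
    - [0, -0.2, -0.1]
    - [0, -0.2, -0.35]
    - [0, -0.2, -0.6]
    - [0, -0.2, -0.85]
    - [0, -0.2, -1]
  dr:
    - [0, 0, 0]
    - [0, 0, 0]
    - [0, 0, 0]
    - [0, 0, 0]
    - [0, 0, 0]
    - [0, 0, 0]

```text
t: 26.15
eef_pos: [0.4616, -0.3501, 0.1088]
tool_rot: [0.001, 1.0, 0.001, -0.001]
force: [0.3, -0.6, 0.0]
opening: 0.0855
finger_force: 0.0
```

>>> servo_tool:
  offset:
    - [0, 0, -0.2]
    - [0, 0, -0.4]
    - [0, 0, -0.6]
    - [0, 0, -0.75]
    - [0, 0, -0.83]
    - [0, 0, -0.86]
    - [0, 0, -0.86]
  dr:
    - [0, 0, 0]
    - [0, 0, 0]
    - [0, 0, 0]
    - [0, 0, 0]
    - [0, 0, 0]
    - [0, 0, 0]
    - [0, 0, 0]

```text
t: 26.85
eef_pos: [0.4633, -0.35, 0.0256]
tool_rot: [0.001, 1.0, -0.0, -0.0]
force: [-0.9, 0.6, 0.1]
opening: 0.0857
finger_force: 0.0
```

>>> servo_tool:
  offset:
    - [0, 0, 0]
    - [0, 0, 0]
    - [0, 0, 0]
    - [0, 0, 0]
    - [0, 0, 0]
    - [0, 0, 0]
    - [0, 0, 0]
    - [0, 0, 0]
  dr:
    - [0, 0, 0]
    - [0, 0, 0]
    - [0, 0, 0]
    - [0, 0, 0]
    - [0, 0, 0]
    - [0, 0, 0]
    - [0, 0, 0]
    - [0, 0, 0]
  grip: 255
  squeeze: 55

```text
t: 27.65
eef_pos: [0.4638, -0.3505, 0.0267]
tool_rot: [0.001, 1.0, -0.001, 0.001]
force: [-0.6, 0.6, 6.3]
opening: 0.0495
finger_force: 49.0
```

>>> servo_tool:
  offset:
    - [0, 0, 0.05]
    - [0, 0, 0.15]
    - [0, 0, 0.3]
    - [0, 0, 0.5]
    - [0, 0, 0.75]
    - [0, 0, 1]
  dr:
    - [0, 0, 0]
    - [0, 0, 0]
    - [0, 0, 0]
    - [0, 0, 0]
    - [0, 0, 0]
    - [0, 0, 0]

```text
t: 28.25
eef_pos: [0.4629, -0.3494, 0.1272]
tool_rot: [0.001, 1.0, 0.0, -0.0]
force: [0.5, -1.1, -4.1]
opening: 0.0496
finger_force: 49.1
```

>>> servo_tool:
  offset:
    - [0, 0, 0.15]
    - [0.1, 0.1, 0.3]
    - [0.25, 0.3, 0.45]
    - [0.45, 0.55, 0.55]
    - [0.65, 0.8, 0.55]
    - [0.8, 1, 0.55]
  dr:
    - [0, 0, 0]
    - [0, 0, 0]
    - [0, 0, 0]
    - [0, 0, 0]
    - [0, 0, 0]
    - [0, 0, 0]

```text
t: 28.85
eef_pos: [0.5445, -0.2476, 0.1816]
tool_rot: [-0.0, 1.0, 0.0, 0.001]
force: [0.7, 1.1, -4.2]
opening: 0.0496
finger_force: 49.3
```

>>> servo_tool:
  offset:
    - [0.2, 0.25, 0]
    - [0.45, 0.5, 0]
    - [0.65, 0.75, 0]
    - [0.8, 0.93, 0]
    - [0.86, 1, 0]
    - [0.86, 1, 0]
  dr:
    - [0, 0, 0]
    - [0, 0, 0]
    - [0, 0, 0]
    - [0, 0, 0]
    - [0, 0, 0]
    - [0, 0, 0]

```text
t: 29.45
eef_pos: [0.6295, -0.1481, 0.1805]
tool_rot: [-0.001, 1.0, 0.0, -0.0]
force: [-0.5, -0.3, -3.2]
opening: 0.0497
finger_force: 49.3
```

>>> servo_tool:
  offset:
    - [0, 0.06, 0]
    - [0, 0.12, 0]
    - [0, 0.12, 0]
    - [0, 0.12, 0]
  dr:
    - [0, 0, 0]
    - [0, 0, 0]
    - [0, 0, 0]
    - [0, 0, 0]

```text
t: 29.85
eef_pos: [0.6288, -0.1383, 0.1808]
tool_rot: [0.001, 1.0, -0.0, -0.0]
force: [0.1, -0.0, -2.4]
opening: 0.0495
finger_force: 49.3
```

Run:
```python
from h import *
c,P,k=cam('side'); save('s5.png',c['image'][140:380,200:520].repeat(2,0).repeat(2,1))
s=arm.observe();print(s['eef_pos'],s['tool_rot'],s['opening'],s['force'],s['finger_force'],s['t'])
for t in ['carton_mid','filter_mid','box_flat_mid','box_low_mid']:
  for d in finder.trace('side',t):
    q=P[cv2.erode(d['mask'].astype(np.uint8),np.ones((2,2)))>0]; q=q[~np.isnan(q[:,0])]
    if len(q): print(t,round(d['score'],2),np.round(d['at']),np.round(np.percentile(q,[1,50,99],axis=0).T,3).tolist())
```

```text
[ 0.6288493  -0.13848882  0.18076756] [ 1.01404591e-03  9.99999466e-01 -1.99582895e-04 -9.54064617e-06] 0.04959456373444098 [ 0.66511531 -0.11665639 -3.84610905] 49.34285759925842 29.9
carton_mid 0.58 [385. 236.] [[0.572, 0.603, 0.68], [-0.166, -0.163, -0.119], [0.16, 0.214, 0.235]]
box_flat_mid 0.74 [365. 262.] [[0.59, 0.606, 0.678], [-0.073, -0.07, -0.012], [0.006, 0.029, 0.052]]
box_flat_mid 0.47 [301. 161.] [[0.395, 0.506, 0.615], [0.286, 0.339, 0.427], [-0.0, 0.011, 0.037]]
box_flat_mid 0.39 [353. 414.] [[0.392, 0.51, 0.633], [-0.427, -0.363, -0.288], [0.001, 0.004, 0.007]]
box_low_mid 0.96 [327. 291.] [[0.462, 0.503, 0.545], [-0.173, -0.166, -0.116], [0.01, 0.074, 0.078]]
```

View pics/s5.png

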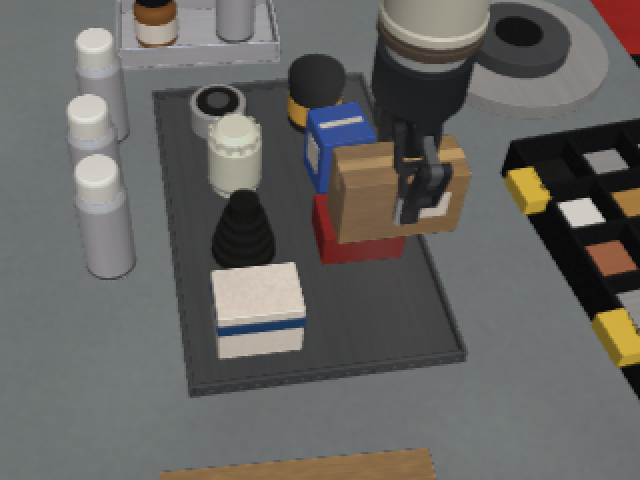

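The carton is held level at crop (398,190), with the filter upright at (235,155) between the boot and the bearing. The carton spans x 0.572–0.682, so it clears the white box (edge at 0.549) and the rim (0.706). Lowering.

>>> servo_tool:
  offset:
    - [0, 0, -0.1]
    - [0, 0, -0.3]
    - [0, 0, -0.5]
    - [0, 0, -0.7]
    - [0, 0, -0.9]
    - [0, 0, -1]
  dr:
    - [0, 0, 0]
    - [0, 0, 0]
    - [0, 0, 0]
    - [0, 0, 0]
    - [0, 0, 0]
    - [0, 0, 0]

```text
t: 30.7
eef_pos: [0.6274, -0.1375, 0.0777]
tool_rot: [0.001, 1.0, 0.0, -0.002]
force: [-0.7, 0.5, -3.2]
opening: 0.0498
finger_force: 49.3
```

>>> servo_tool:
  offset:
    - [0, 0, -0.12]
    - [0, 0, -0.25]
    - [0, 0, -0.38]
    - [0, 0, -0.45]
    - [0, 0, -0.49]
    - [0, 0, -0.5]
    - [0, 0, -0.5]
  dr:
    - [0, 0, 0]
    - [0, 0, 0]
    - [0, 0, 0]
    - [0, 0, 0]
    - [0, 0, 0]
    - [0, 0, 0]
    - [0, 0, 0]

```text
t: 31.4
eef_pos: [0.6295, -0.1378, 0.0309]
tool_rot: [0.001, 1.0, -0.0, 0.0]
force: [0.5, 0.1, -3.4]
opening: 0.0495
finger_force: 49.3
```

>>> servo_tool:
  offset:
    - [0, 0, -0.01]
    - [0, 0, -0.015]
    - [0, 0, -0.015]
  dr:
    - [0, 0, 0]
    - [0, 0, 0]
    - [0, 0, 0]

```text
t: 31.7
eef_pos: [0.6294, -0.1378, 0.0294]
tool_rot: [0.001, 1.0, -0.0, 0.0]
force: [0.4, -0.8, -3.3]
opening: 0.0494
finger_force: 49.3
```

>>> servo_tool:
  offset:
    - [0, 0, -0.008]
    - [0, 0, -0.01]
    - [0, 0, -0.01]
  dr:
    - [0, 0, 0]
    - [0, 0, 0]
    - [0, 0, 0]

```text
t: 32.0
eef_pos: [0.6291, -0.1377, 0.0281]
tool_rot: [0.001, 1.0, 0.0, -0.0]
force: [0.3, -0.5, -4.4]
opening: 0.0496
finger_force: 49.3
```

>>> servo_tool:
  offset:
    - [0, 0, -0.005]
    - [0, 0, -0.006]
    - [0, 0, -0.006]
  dr:
    - [0, 0, 0]
    - [0, 0, 0]
    - [0, 0, 0]

```text
t: 32.3
eef_pos: [0.6292, -0.1378, 0.0278]
tool_rot: [0.001, 1.0, -0.0, 0.0]
force: [-0.1, 0.0, -0.6]
opening: 0.049
finger_force: 49.7
```

>>> servo_tool:
  offset:
    - [0, 0, -0.004]
    - [0, 0, -0.004]
  dr:
    - [0, 0, 0]
    - [0, 0, 0]

```text
t: 32.5
eef_pos: [0.6292, -0.1378, 0.0277]
tool_rot: [0.001, 1.0, -0.0, -0.0]
force: [-4.1, 0.2, 5.3]
opening: 0.0498
finger_force: 50.3
```

>>> servo_tool:
  offset:
    - [0, 0, 0]
    - [0, 0, 0]
    - [0, 0, 0]
    - [0, 0, 0]
    - [0, 0, 0]
    - [0, 0, 0]
  dr:
    - [0, 0, 0]
    - [0, 0, 0]
    - [0, 0, 0]
    - [0, 0, 0]
    - [0, 0, 0]
    - [0, 0, 0]
  grip: 50

```text
t: 33.1
eef_pos: [0.6292, -0.1378, 0.0271]
tool_rot: [0.001, 1.0, 0.0, -0.0]
force: [0.3, -0.3, 0.5]
opening: 0.0686
finger_force: 0.0
```

Released, with about 9 mm free on each side. Backing off and checking everything.

>>> servo_tool:
  offset:
    - [0, 0, 0.1]
    - [0, 0, 0.25]
    - [0, 0, 0.5]
    - [0, 0, 0.75]
    - [0, 0, 1]
  dr:
    - [0, 0, 0]
    - [0, 0, 0]
    - [0, 0, 0]
    - [0, 0, 0]
    - [0, 0, 0]

```text
t: 33.6
eef_pos: [0.6297, -0.1378, 0.1298]
tool_rot: [0.001, 1.0, -0.0, 0.001]
force: [-0.4, 0.9, -1.0]
opening: 0.0685
finger_force: 0.0
```

>>> servo_tool:
  offset:
    - [0, -0.1, 0.3]
    - [0, -0.4, 0.6]
    - [0, -0.7, 0.9]
    - [0, -1, 1]
  dr:
    - [0, 0, 0]
    - [0, 0, 0]
    - [0, 0, 0]
    - [0, 0, 0]

```text
t: 34.0
eef_pos: [0.6314, -0.2393, 0.2335]
tool_rot: [0.0, 1.0, -0.001, 0.004]
force: [1.1, -1.1, 0.4]
opening: 0.0685
finger_force: 0.0
```

>>> servo_tool:
  offset:
    - [0, -0.3, 0.2]
    - [0, -0.6, 0.2]
    - [0, -0.9, 0.2]
    - [0, -1, 0.2]
    - [0, -1, 0.2]
  dr:
    - [0, 0, 0]
    - [0, 0, 0]
    - [0, 0, 0]
    - [0, 0, 0]
    - [0, 0, 0]

```text
t: 34.5
eef_pos: [0.6284, -0.3397, 0.2478]
tool_rot: [0.002, 1.0, -0.0, 0.0]
force: [0.6, 0.3, 0.6]
opening: 0.0687
finger_force: 0.0
```

Run:
```python
from h import *
for n in ['side','scene']:
  c,P,k=cam(n); save(n+'6.png',c['image'])
  for t in 'carton_mid filter_mid can_mid box_low_mid box_tall_mid box_flat_mid boot_mid bearing_mid tub_mid jar_mid'.split():
   for d in finder.trace(n,t):
    q=P[cv2.erode(d['mask'].astype(np.uint8),np.ones((2,2)))>0]; q=q[~np.isnan(q[:,0])]
    if len(q)<30 or d['score']<.5: continue
    top=np.percentile(q[:,2],97); s=q[q[:,2]>top-.006]; r=cv2.minAreaRect((s[:,:2]*1000).astype(np.float32))
    print(n,t,round(d['score'],2),'top',round(top,3),'rect',np.round(r[0]),np.round(r[1]),round(r[2],1))
s=arm.observe();print(s['eef_pos'],s['force'],s['t'])
```

```text
side carton_mid 0.8 top 0.082 rect [ 626. -142.] [ 48. 108.] 89.1
side filter_mid 0.65 top 0.096 rect [514.  67.] [48. 49.] 80.4
side can_mid 0.89 top 0.154 rect [561. 348.] [40. 34.] 47.6
side can_mid 0.69 top 0.151 rect [372. 175.] [38. 38.] 55.5
side can_mid 0.67 top 0.151 rect [364. -32.] [39. 37.] 53.2
side can_mid 0.57 top 0.151 rect [359.  61.] [39. 37.] 85.5
side box_low_mid 0.57 top 0.077 rect [ 505. -143.] [62. 85.] 88.8
side box_tall_mid 0.68 top 0.092 rect [635.  60.] [62. 60.] 6.4
side box_tall_mid 0.61 top 0.085 rect [631. 141.] [ 65. 103.] 4.5
side box_flat_mid 0.7 top 0.052 rect [634. -60.] [107.  89.] 87.4
side boot_mid 0.81 top 0.086 rect [510. -36.] [29. 27.] 38.8
side bearing_mid 0.58 top 0.046 rect [514. 144.] [ 66. 120.] 7.4
side tub_mid 0.84 top 0.085 rect [618. 147.] [106.  64.] 44.6
side jar_mid 0.62 top 0.09 rect [449. 356.] [48. 47.] 23.5
scene carton_mid 0.89 top 0.083 rect [ 630. -138.] [ 49. 108.] 89.3
scene filter_mid 0.62 top 0.097 rect [518.  70.] [49. 48.] 57.6
scene can_mid 0.86 top 0.151 rect [364.  65.] [35. 39.] 26.1
scene can_mid 0.84 top 0.156 rect [564. 354.] [36. 41.] 3.5
scene can_mid 0.78 top 0.151 rect [368. -26.] [38. 38.] 58.8
scene can_mid 0.63 top 0.151 rect [376. 181.] [37. 40.] 43.9
scene box_low_mid 0.71 top 0.078 rect [ 521. -140.] [ 61. 111.] 89.4
scene box_flat_mid 0.81 top 0.053 rect [638. -37.] [66. 88.] 88.9
scene boot_mid 0.87 top 0.086 rect [512. -31.] [28. 31.] 22.4
scene bearing_mid 0.76 top 0.046 rect [512. 175.] [65. 64.] 58.2
scene tub_mid 0.95 top 0.086 rect [634. 165.] [67. 67.] 19.1
scene jar_mid 0.96 top 0.092 rect [450. 362.] [51. 52.] 70.3
[ 0.62912146 -0.33780216  0.2470747 ] [ 0.23368675 -0.35354277 -0.33079214] 35.6
```

View pics/scene6.png

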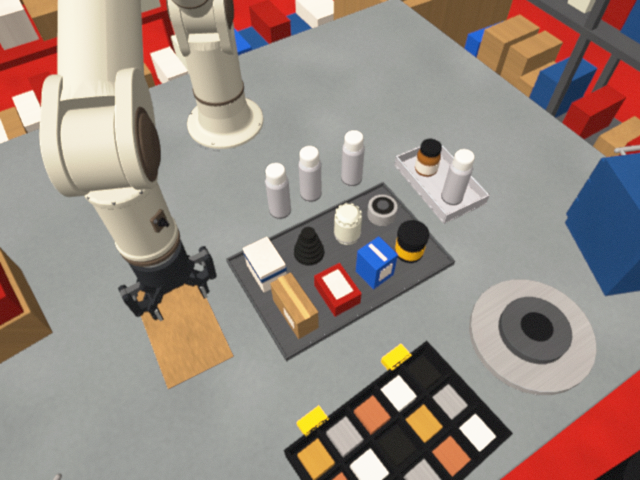

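The picture shows the can upright in the caddy at (459,177), the filter at (348,222) and the carton at (295,305). All three are clear of their neighbours, and the stock and jar are where they were. Handing in.

```bash
python3 -c "
from plant import ticket
print(ticket.sign_off())"
```

```text
the job is handed in; nothing more can be done
None
```

I moved the spray can to the free half of the caddy, then set the filter and the carton on the stock tray, all three upright and clear of their neighbours; the final camera check showed the stock and jar unmoved, and I handed the job in at about 36 s (no verdict was returned).

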